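# Pull the bearing crate up to the stop bar

### The job

Two identical red crates stand towards the back of the assembly bench. Take the one holding the single large bearing ring: hook behind its far rim and drag it towards you along the bench until its near side rests squarely against the blue stop bar. Do not lift or tip it, keep the bearing inside, and leave the other crate, with the three small sleeves, where it stands.

Things in the scene. Friction and masses are not known exactly. Their poses are not given: they have to be found in the camera images.
- crate: The crate to move: open red plastic crate holding one large bearing ring, 0.5 to 0.9 kg in all. Over its rim 100 mm deep (x), 140 mm wide (y), 60 mm high; the rim juts 4 mm outward, 50 to 60 mm up; walls and floor 4 mm. Origin: centre of underside; +x is the far side (far rim at x = +50 mm). Slides on the bench. Starts turned up to 0.17 rad; the bench beyond its far rim is empty.
- bearing: Steel bearing ring lying flat and loose in the crate to move: 76 mm outer and 48 mm inner diameter, 34 mm high. Origin: centre of its underside.
- other_crate: Bystander: a crate of the same make, size and frame as the crate to move, but holding three small dark steel sleeves (36 mm diameter, 40 mm high). It stands beside the other, 20 mm or more away, on either side.
- stop: Blue painted steel stop bar fixed to the bench across the robot's front, nearer to the robot than the crates: 20 mm thick (its x), 480 mm long (its y), 60 mm high, turned up to 0.08 rad. Origin: centre of the bar's underside; the face towards the crates is at x = +10 mm. A 4 mm high foot flange with bolts lies on the robot's side only.

How it is judged (in metres and radians):
At the end, for the whole second after the job is handed in: The bearing crate stands still and flat on the bench with its near side within 15 mm of the stop bar's face, square to it within 10 degrees, between the bar's ends; the bearing is still flat in it; the other crate is within 30 mm of where it started (x of crate in the frame of stop between 0.052 and 0.075 m and y of crate in the frame of stop between -0.22 and 0.22 m and angle between the x axis of crate and the x axis of stop, either way round below 0.175 rad and angle between crate's own z axis and vertical below 0.1 rad and height (world z) of crate below 0.01 m and linear speed of crate below 0.01 m/s and horizontal distance between bearing and crate below 0.04 m and z of bearing in the frame of crate below 0.02 m and distance of other_crate from where it was at the start of the episode below 0.03 m); the robot touches nothing.
It fails at once if the bearing crate was lifted off the bench (20 mm or more) (height (world z) of crate above 0.02 m).
It fails at once if the bearing crate was tipped by more than 17 degrees (angle between crate's own z axis and vertical above 0.3 rad).
It fails at once if the other crate was moved by 30 mm or more (distance of other_crate from where it was at the start of the episode above 0.03 m).
It also fails if it takes over 32 s, if anything falls off the work surface, if the arm or the gripper's body presses on something with over 40 N, if the wrist force passes 120 N, or if a joint passes its speed limit or range.

### The arm

A 6-joint arm with a two-finger parallel gripper is mounted at the origin on the work surface. World frame = base frame: x ahead of the robot, y to its left, z up, the work surface at z = 0. Lengths are in m, angles in degrees, forces in N, time in s.
With the tool pointing down it reaches from about 0.325 to 0.85 m from the base axis. Payload 15.5 kg.
Tool frame: the origin (TCP) lies midway between the tips of the shut fingers; the grasp point (between the pads) lies 19 mm behind it; y points along the fingers, x is the direction in which the jaws open and shut, and the axes are right-handed (so a half turn about y gives the same grasp; the last joint's range is limited). The gripper opens to 91 mm and grips with 3 to 60 N. Pads are 32 mm wide; open, the fingers measure 118 mm over their backs; the gripper's body (76 mm by 178 mm) begins 60 mm behind the grasp point.
Start: joints at [-5.472, 28.281, 77.091, -0, 74.628, -5.472], TCP at [0.625, 0, 0.214] pointing down, gripper open.
Joint ranges: [-166.48, 166.48], [-47.26, 123.95], [12.59, 153.08], [-70.14, 250.14], [6.76, 159.57], [-176.63, 176.63]. Speed limits (degrees/s): [108.29, 108.29, 147.25, 172.46, 172.46, 172.46].

### API

Orientations are given as a 3x3 rotation matrix whose columns are the frame's x, y, z axes.
In Python, from bench import ctrl gives the robot as it stands. The module is installed in compiled form; this text tells all that it offers. Calls block until the motion is done:
- ctrl.goto(position, orientation): joint-space move of the TCP to a pose.
- ctrl.move_l(position, vel=0.15, ori=None, contact_N=None): straight line of the TCP; ori=None keeps the orientation; vel is the mean speed in m/s. With contact_N (N) it stops when the force on the tool has changed by that much, and returns True; else False.
- ctrl.movej(angles): joint-space move.
- ctrl.command_gripper(opening): opening from 0.0 (shut) to 1.0 (fully open); the grip force is fixed at half the most; returns when the fingers have stopped.
- ctrl.sleep(seconds).
- ctrl.ik(position, orientation): joint angles nearest the present ones, or None.
- ctrl.read_camera(name): name is "scene" or "side" or "wrist"; returns the picture (420x560x3 uint8, blue, green, red); there is no depth.
- ctrl.camera_params(name): a dict with "fx", "fy", "cx", "cy" (pixels), "pose" (4x4, takes a point from camera to world coordinates); the wrist camera has in their place "T_tool_cam" (4x4, takes a point from camera to tool coordinates, whose origin is the TCP and whose axes are the tool frame's). Camera axes: x right, y up, looking along -z (the intrinsics and any distortion apply to the point x, -y, -z); pixel columns grow to the right and rows downward; lengths in m; the calibration is good to about 2 mm. A picture is of the moment at which its call begins: read the wrist's pose just before it. camera_params takes no time and is no camera call.
A pose or a line that the arm cannot do raises ctrl.MotionError and nothing moves.
- ctrl.sign_off(): hands the job in, once; it reports no verdict.
Readings, each from a call of its own:
- ctrl.current_t(): time.
- ctrl.current_q(): joint angles.
- ctrl.current_dq(): joint speeds.
- ctrl.current_effort(): joint torques, N m.
- ctrl.current_tool_pos(): TCP position.
- ctrl.current_eef_rot(): TCP orientation.
- ctrl.current_contact_force(): force on the tool from outside, world axes, zero at the start.
- ctrl.current_wrist_torque(): the same for the moment, N m.
- ctrl.current_grip_width(): opening from 0.0 (shut) to 1.0 (fully open).
Only numpy, scipy, OpenCV 4.12 (cv2) and the standard library are available. Lean on these libraries where they do the work, as an engineer would, in place of code of your own. Each camera call takes 0.05 s, during which the arm holds its last target. There are 200 camera calls.

## Working session

There is one attempt and no reset: what is moved stays moved. The work goes in short steps, each a Python script; the robot and the scene stay as the last script left them, time stands still between calls to the robot, and variables do not carry over. Pictures are saved under pics/ and viewed, about 8 in all and at most 12, crops included, and the job is handed in when it is done.

```bash
mkdir -p pics; python3 - <<'E'
from bench import ctrl
import cv2,numpy as np
np.set_printoptions(precision=4,suppress=True)
for n in("scene","side","wrist"):
    im=ctrl.read_camera(n); cv2.imwrite(f"pics/{n}0.png",im); print(n,ctrl.camera_params(n))
a,b=cv2.imread("pics/scene0.png"),cv2.imread("pics/side0.png")
print(ctrl.current_tool_pos(),ctrl.current_eef_rot(),ctrl.current_t())
E
```

```text
scene {'fx': 520.5366911236323, 'fy': 520.5366911236323, 'cx': 278.3649274960076, 'cy': 220.80928014406825, 'pose': array([[ 0.0403, -0.573 ,  0.8186,  1.0923],
       [ 0.999 ,  0.0395, -0.0215, -0.02  ],
       [-0.02  ,  0.8186,  0.574 ,  0.4415],
       [ 0.    ,  0.    ,  0.    ,  1.    ]])}
side {'fx': 543.945858767362, 'fy': 543.945858767362, 'cx': 287.9764903981057, 'cy': 204.11604062810082, 'pose': array([[-0.9811,  0.1446, -0.1286,  0.3974],
       [-0.1935, -0.7445,  0.639 ,  0.4736],
       [-0.0033,  0.6518,  0.7584,  0.5701],
       [ 0.    ,  0.    ,  0.    ,  1.    ]])}
wrist {'fx': 373.7336519715421, 'fy': 373.7336519715421, 'cx': 277.7830768378745, 'cy': 204.91087974268004, 'T_tool_cam': array([[ 1.    , -0.0003,  0.0006,  0.0014],
       [ 0.0006,  0.2934, -0.956 , -0.1703],
       [ 0.0001,  0.956 ,  0.2934,  0.0835],
       [ 0.    ,  0.    ,  0.    ,  1.    ]])}
[0.6247 0.     0.2135] [[ 1.    -0.001  0.   ]
 [-0.     0.     1.   ]
 [-0.001 -1.     0.   ]] 0.15
```

View pics/scene0.png

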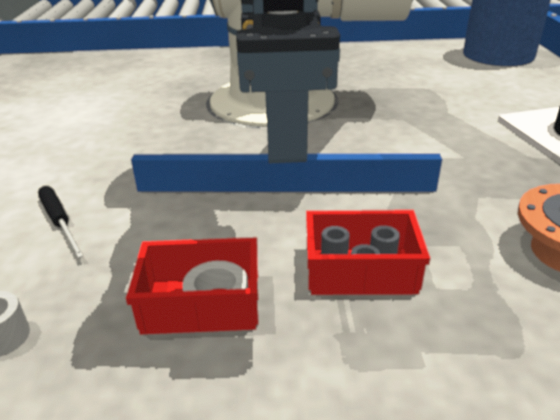

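View pics/wrist0.png

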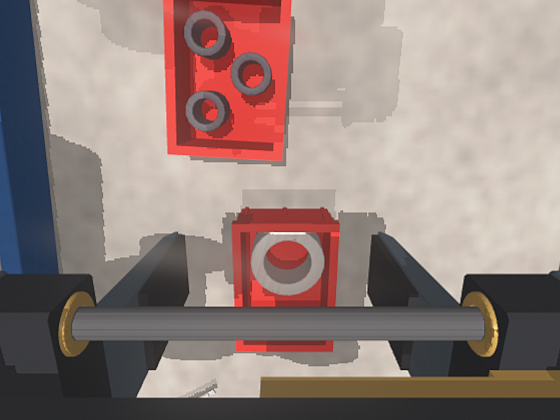

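Scene camera: the bearing crate is at left (rim about (131–258, 240–293), so −y). The sleeve crate is at right, and the blue stop's face runs from (134,190) to (440,190). I'll fit poses by silhouette.

```bash
cat > fit.py <<'E'
import cv2,numpy as np
from scipy.optimize import minimize
np.set_printoptions(precision=4,suppress=True)
def proj(P,p):
    c=(np.asarray(P)-p["pose"][:3,3])@p["pose"][:3,:3]
    return np.c_[p["fx"]*c[:,0]/-c[:,2]+p["cx"],p["fy"]*c[:,1]/c[:,2]+p["cy"]]
def box(x0,x1,y,z0,z1): return [(a,b,c) for a in(x0,x1) for b in(-y,y) for c in(z0,z1)]
CR=np.array(box(-.05,.05,.07,.05,.06)+box(-.046,.046,.066,0,.05))
ST=np.array(box(-.01,.01,.24,0,.06))
def place(M,s):
    c,n=np.cos(s[2]),np.sin(s[2]); return M@np.array([[c,-n,0],[n,c,0],[0,0,1]]).T+[s[0],s[1],0]
def color(im,col):
    h=cv2.cvtColor(im,cv2.COLOR_BGR2HSV)
    if col=="red": return (((h[...,0]<8)|(h[...,0]>172))&(h[...,1]>140)&(h[...,2]>50)).astype(np.uint8)
    return ((abs(h[...,0].astype(int)-110)<15)&(h[...,1]>130)&(h[...,2]>40)).astype(np.uint8)
def hullmask(im,col,M,s,p):
    """hull of the blobs lying near the projected guess"""
    n,l,st,ce=cv2.connectedComponentsWithStats(color(im,col))
    near=np.zeros(l.shape,np.uint8); cv2.fillConvexPoly(near,cv2.convexHull(proj(place(M,s),p).round().astype(np.int32)),1)
    pts=[np.argwhere(l==i)[:,::-1] for i in range(1,n) if st[i,4]>150 and near[l==i].mean()>.4]
    m=np.zeros(l.shape,np.uint8)
    cv2.fillConvexPoly(m,cv2.convexHull(np.vstack(pts).astype(np.int32)),1); return m
def fit(views,col,M,s0):
    """views: list of (im, params)"""
    ms=[hullmask(im,col,M,s0,p) for im,p in views]
    def cost(s):
        t=0
        for m,(im,p) in zip(ms,views):
            r=np.zeros(m.shape,np.uint8)
            q=cv2.convexHull(proj(place(M,s),p).astype(np.float32))
            cv2.fillConvexPoly(r,(q*16).round().astype(np.int32),1,shift=4)
            t+=(r!=m).sum()/m.sum()
        return t
    s=np.array(s0,float)
    for k in(.02,.006,.002):
        sim=np.vstack([s]+[s+np.eye(3)[i]*k*(1,1,5)[i] for i in range(3)])
        s=minimize(cost,s,method="Nelder-Mead",options=dict(initial_simplex=sim,xatol=1e-4,fatol=1e-5)).x
    return s,cost(s)
def draw(im,M,s,p):
    for q in proj(place(M,s),p).round().astype(int): cv2.circle(im,tuple(map(int,q)),2,(0,255,0),-1)
E
cat > run1.py <<'E'
from bench import ctrl
from fit import *
v={n:(cv2.imread(f"pics/{n}0.png"),ctrl.camera_params(n)) for n in("scene","side")}
def gp(u,vv,z,p):
    d=p["pose"][:3,:3]@[(u-p["cx"])/p["fx"],-(vv-p["cy"])/p["fy"],-1]; o=p["pose"][:3,3]
    return (o+d*(z-o[2])/d[2])[:2]
p=v["scene"][1]
for nm,col,M,uv in(("crate","red",CR,(197,267)),("other","red",CR,(365,236)),("stop","blue",ST,(287,157))):
    g=[*gp(*uv,.06,p),0]
    for vs in(["scene"],["side"],["scene","side"]):
        try:
            s,c=fit([v[n] for n in vs],col,M,g); print(nm,vs,s,round(c,4))
        except Exception as e: print(nm,vs,repr(e)[:80])
    for n in v: draw(v[n][0],M,s,v[n][1])
cv2.imwrite("pics/over.png",cv2.resize(np.hstack([v["scene"][0],v["side"][0]]),(800,300)))
E
python3 run1.py
```

```text
crate ['scene'] [ 0.6298 -0.1037 -0.0017] 0.0099
crate ['side'] [ 0.6302 -0.1066  0.0128] 0.0195
crate ['scene', 'side'] [ 0.63   -0.1046  0.0106] 0.045
other ['scene'] [ 0.5803  0.098  -0.0696] 0.0158
other ['side'] [ 0.5807  0.0956 -0.0554] 0.0111
other ['scene', 'side'] [ 0.5806  0.0969 -0.0537] 0.0431
stop ['scene'] [ 0.3689  0.0112 -0.0787] 0.0914
stop ['side'] ValueError('need at least one array to concatenate')
stop ['scene', 'side'] ValueError('need at least one array to concatenate')
```

View pics/over.png

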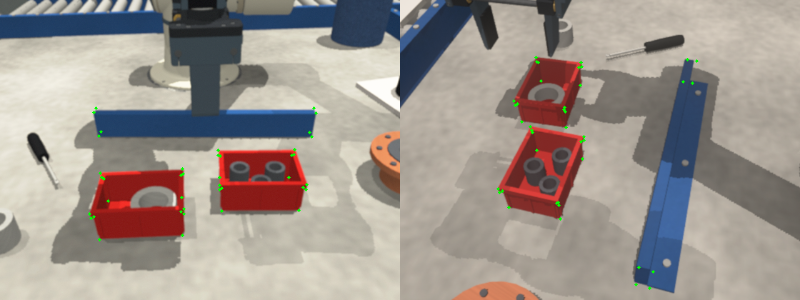

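The crate fits agree between the two cameras. The stop needs a check, so I'll crop the side view around it.

```bash
python3 - <<'E'
import cv2,numpy as np
b=cv2.imread("pics/side0.png"); s=cv2.imread("pics/scene0.png")
A=cv2.resize(b[60:160,340:440],None,fx=4,fy=4,interpolation=cv2.INTER_CUBIC)
B=cv2.resize(b[340:420,310:410],None,fx=4,fy=4,interpolation=cv2.INTER_CUBIC)
C=cv2.resize(s[140:210,120:160],None,fx=4,fy=4,interpolation=cv2.INTER_CUBIC);D=cv2.resize(s[140:210,420:460],None,fx=4,fy=4,interpolation=cv2.INTER_CUBIC)
o=np.zeros((600,800,3),np.uint8);o[:300,:400]=A[:300];o[:300,400:]=B[:300,:400];o[310:590,:160]=C;o[310:590,200:360]=D
for i in range(0,800,40): cv2.line(o,(i,0),(i,5),(255,255,255),1);cv2.line(o,(0,i),(5,i),(255,255,255),1)
cv2.imwrite("pics/stop.png",o)
E
```

```text
(no output)
```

View pics/stop.png

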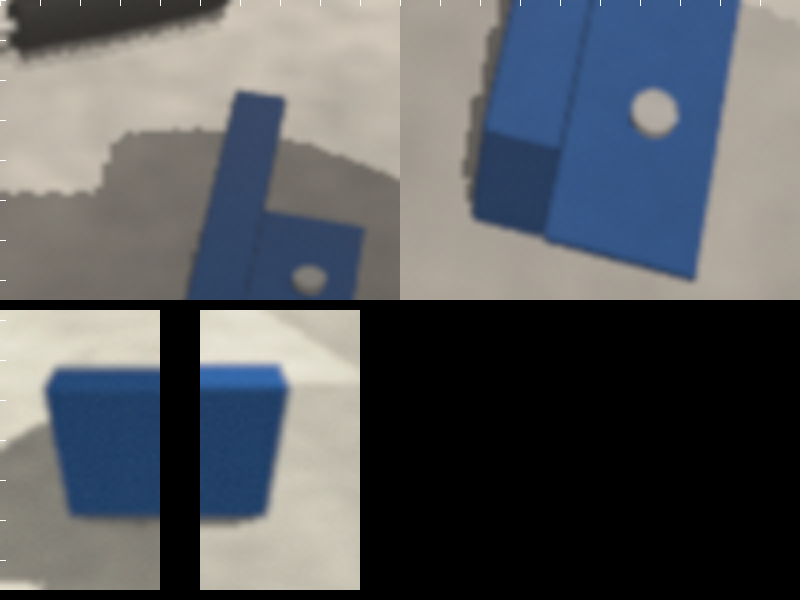

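```bash
python3 - <<'E'
from bench import ctrl
from fit import *
from scipy.optimize import least_squares
S,D=ctrl.camera_params("scene"),ctrl.camera_params("side")
L=.24
sc=[(.01,-L,.06,131.75,159.5),(.01,-L,0,137.25,191.5),(.01,L,.06,442,159.5),(.01,L,0,436.5,191.5),(-.01,-L,.06,133.75,154.25),(-.01,L,.06,439.75,154)]
sd=[(.01,-L,.06,399,82.75),(-.01,-L,.06,411.25,84.5),(.01,L,.06,331.75,372.5),(-.01,L,.06,350,377.5),(.01,L,0,328.25,394.5),(-.01,L,0,346.5,399.5)]
for sets in([(sc,S)],[(sd,D)],[(sc,S),(sd,D)]):
    f=lambda s:np.hstack([(proj(place(np.array(a)[:,:3],s),p)-np.array(a)[:,3:]).ravel() for a,p in sets])
    r=least_squares(f,[.37,0,0]);print(r.x,np.abs(r.fun).max())
E
```

```text
[ 0.374   0.0115 -0.0756] 1.353656299552739
[ 0.373   0.0092 -0.0741] 1.1490928447838655
[ 0.3731  0.0101 -0.0751] 2.1868253866693976
```

```bash
cat > g.py <<'E'
from bench import ctrl
import numpy as np
np.set_printoptions(precision=4,suppress=True)
S=np.array([.3731,.0101]);a=-.075
u=np.array([np.cos(a),np.sin(a)]);v=np.array([-u[1],u[0]])
P=lambda x,y,z:[*(S+x*u+y*v),z]
R=np.array([[*v,0],[0,0,-1],[*-u,0]]).T
fr=lambda p:((np.array(p[:2])-S)@u,(np.array(p[:2])-S)@v,p[2])
E
python3 - <<'E'
from g import *
import cv2
cx,cy,_=fr([.630,-.1046,0]); print(cx,cy)
print(ctrl.ik(P(cx+.095,cy,.15),R))
ctrl.goto(P(cx+.095,cy,.15),R)
print(ctrl.current_tool_pos(),ctrl.current_contact_force())
print(ctrl.move_l(P(cx+.095,cy,.022),vel=.1,contact_N=8))
print(ctrl.current_tool_pos(),ctrl.current_contact_force(),ctrl.current_t(),ctrl.current_grip_width())
s=ctrl.read_camera("side");f=ctrl.read_camera("scene")
cv2.imwrite("pics/h.png",cv2.resize(np.hstack([s,f]),(800,300)))
E
```

```text
0.2647722447972097 -0.09512811563910269
[-13.4252  40.4194  63.7305   0.      75.8501 -99.128 ]
[ 0.7247 -0.1115  0.1501] [-0.8925 -0.5147  0.4328]
False
[ 0.7252 -0.1118  0.0228] [ 0.9307 -0.3308  0.0305] 3.0917 0.9996922263438714
```

View pics/h.png

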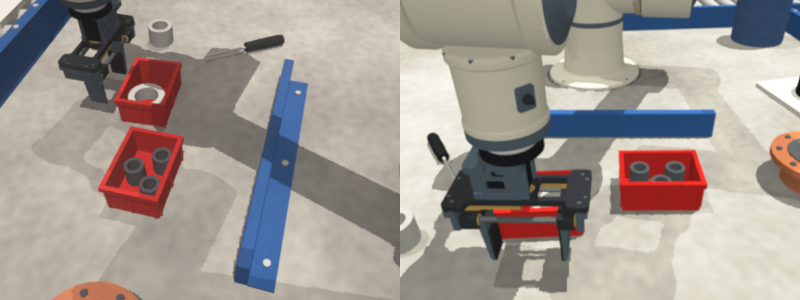

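The gripper straddles the space behind the far rim: in the right half the fingers are at (490,250) and (565,250), just behind the crate. They're clear of everything, so I'll drag.

```bash
python3 - <<'E'
from g import *
import cv2
y=-.0951; x=fr(ctrl.current_tool_pos())[0]
c=ctrl.move_l(P(x-.04,y,.022),vel=.04,contact_N=3); print(c,fr(ctrl.current_tool_pos()),ctrl.current_contact_force())
x0=fr(ctrl.current_tool_pos())[0]
c=ctrl.move_l(P(.16,y,.022),vel=.06,contact_N=18); print(c,fr(ctrl.current_tool_pos()),ctrl.current_contact_force(),ctrl.current_t())
s=ctrl.read_camera("side");f=ctrl.read_camera("scene")
cv2.imwrite("pics/d.png",cv2.resize(np.hstack([s,f]),(800,300)))
E
```

```text
True (np.float64(0.3258608437690966), np.float64(-0.09528211638127725), np.float64(0.02197267469762825)) [-0.3109  0.0366  0.1102]
False (np.float64(0.16007487488842123), np.float64(-0.09508248205376114), np.float64(0.021971173311827075)) [ 2.1375 -0.1675 -0.2239] 6.9083
```

View pics/d.png

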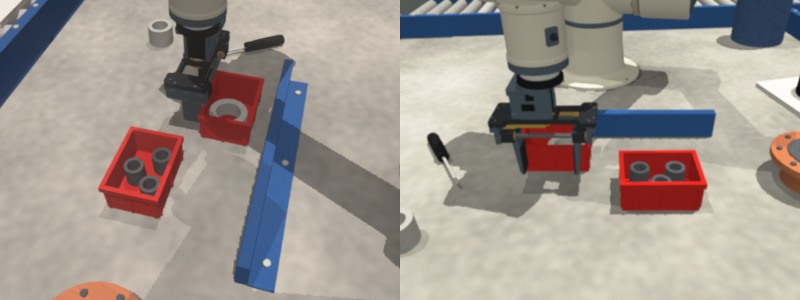

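The crate follows, flat and square, with a gap to the bar still remaining at around (275,95). I'll finish the drag until the force rises, then back off and lift.

```bash
python3 - <<'E'
from g import *
from fit import *
y=-.0951
c=ctrl.move_l(P(.108,y,.022),vel=.03,contact_N=15); p=fr(ctrl.current_tool_pos()); print(c,p,ctrl.current_contact_force())
ctrl.move_l(P(p[0]+.04,y,.022),vel=.08); ctrl.move_l(P(p[0]+.04,y,.16),vel=.12)
ctrl.goto(P(.38,y,.2),R)
print(ctrl.current_t(),ctrl.current_contact_force())
v={n:(ctrl.read_camera(n),ctrl.camera_params(n)) for n in("scene","side")}
im=np.hstack([v["side"][0],v["scene"][0]])
cv2.imwrite("pics/e.png",cv2.resize(im,(800,300)))
for nm,g in(("crate",[*P(.06,y,0)[:2],-.075]),("other",[.58,.097,-.06])):
  for n in v:
    try:
        s,c=fit([v[n]],"red",CR,g);print(nm,n,s,c,fr([*s[:2],0])[:2],s[2]-a)
    except Exception as e: print(nm,n,repr(e)[:60])
E
```

```text
True (np.float64(0.12975310629643236), np.float64(-0.09528663678415894), np.float64(0.022197902023016684)) [ 2.6682  0.7341 -0.8428]
10.8833 [-1.1531  0.2332  0.0558]
crate scene [ 0.4275 -0.0852 -0.06  ] 0.03303257378804098 (np.float64(0.061413281113902395), np.float64(-0.09094317219464008)) 0.015018224799719426
crate side [ 0.4266 -0.089  -0.0699] 0.017454954954954954 (np.float64(0.06077979421200923), np.float64(-0.09477753999637131)) 0.005063448286212427
other scene [ 0.5801  0.098  -0.0705] 0.012274959083469721 (np.float64(0.199870254433534), np.float64(0.10319337752532816)) 0.004517628894754558
other side [ 0.5808  0.0956 -0.0498] 0.011907011907011907 (np.float64(0.20066789037771077), np.float64(0.10086652853363766)) 0.025242644892079828
```

View pics/e.png

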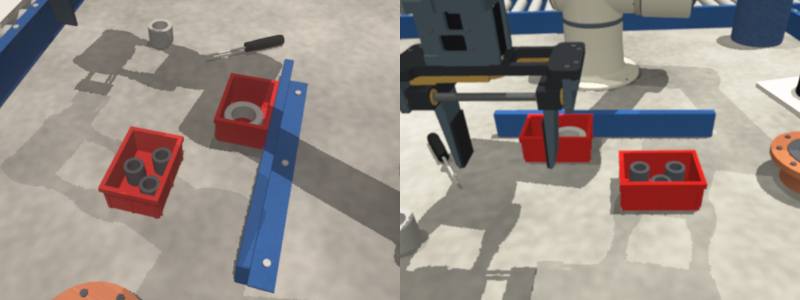

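The crate is against the bar, with its centre at x ≈ 0.061 in the stop frame (limits 0.052–0.075) and less than 1° off square. The bearing lies flat inside it, the other crate hasn't moved, and the robot is clear.

```bash
python3 -c "
from bench import ctrl
ctrl.sleep(.3); print(ctrl.sign_off(), ctrl.current_t())"
```

```text
the job is handed in; nothing more can be done
the job is handed in; nothing more can be done
```

The bearing crate now rests against the blue stop bar, and I handed the job in. I hooked both open fingers behind its far rim and dragged it square to the bar until the force rose, then backed off and lifted clear. The clock read about 11 s of the 32 s allowed just before hand-in.

| Last check | Result | Limit |
|---|---|---|
| Crate centre, x in the stop frame | 0.061 m | 0.052 to 0.075 m |
| Crate centre, y in the stop frame | about −0.093 m | ±0.22 m |
| Angle to the bar | 0.3 to 0.9° | 10° |
| Other crate's movement | under 1 mm | 30 mm |

- **Bearing:** in the last picture it lies flat inside the crate. I judged this by eye only.
- **Disagreements:** in that last check the two cameras differed by about 4 mm in y and 0.6° in angle for the bearing crate. One finger partly hid the crate from the scene camera, so I trust the side view more.
- **Contact force:** the push into the bar stopped on its 15 N trigger, but the force read just afterwards was only about 3 N. The trigger also came where the crate was expected to meet the bar, and the pictures confirm it did.

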